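Unlock the match box safe and slide it open

ROBOT

A 7-joint arm with a two-finger parallel gripper is mounted at the origin on a cart in front of the work surface, level with it; the furniture and walls round the work are solid. World frame = base frame: x ahead of the robot, y to its left, z up, the work surface at z = 0. Lengths are in m, angles in rad, forces in N, time in s.
With the tool pointing down it reaches from about 0.4 to 0.85 m from the base axis. Payload 4.5 kg.
Tool frame: the origin (TCP) lies on the centre line of the jaws, within the pads' length; the fingertips stand 11 mm ahead of it and the grasp point (between the pads) lies 8 mm behind it; z points along the fingers, y is the line along which they close (so a half turn about z gives the same grasp; the last joint's range is limited). The gripper opens to 88 mm and grips with 3 to 60 N. Pads are 18 mm wide; open, the fingers measure 123 mm over their backs; the gripper's body (75 mm by 187 mm) begins 45 mm behind the grasp point.
Start: joints at [-1.215, 0.689, -0.195, 1.565, 0.157, 0.902, -0.215], TCP at [0.198, 0.593, 0.25] pointing down, gripper open.
Joint ranges: [-3.01, 3.01], [-0.46, 2.08], [-1.47, 1.51], [0.13, 2.56], [-1, 4.14], [0.04, 2.09], [-2.66, 2.66]. Speed limits (rad/s): [2.57, 2.57, 3.14, 3.14, 3.14, 3.14, 3.14].

INTERFACE

Orientations are given as a unit quaternion [x, y, z, w].
In Python, from plant import * gives the robot as it stands. The module is installed in compiled form; this text tells all that it offers.
- The arm moves only by the tool send_rows, never from a script. Its argument "motion" is a list of rows, each an object of numbers: "x", "y", "z": the shift along the tool's x, y, z in cm; "rx", "ry", "rz": the turn, a rotation vector about the tool's x, y, z in rad; "jaw": the finger opening in cm, from 0 to 8.81. In form: [{"x": .., "y": .., "z": .., "rx": .., "ry": .., "rz": .., "jaw": ..}, ...]. A call has exactly 5 rows; each row shifts and turns the commanded pose from where the row before left it, along the tool's axes as they then stand; what a row does not reach is not made up. A row lasts 1/10 s, in which the tool goes at most 50 mm and 8.59 degrees, less where a joint would pass 70% of its speed; a pose out of reach is approached as far as the arm can. A call is refused whole if a number of a shift passes 5 or a number of a turn 0.15, either way. A call with a gripper value outside its range is refused whole. The fingers move at their own pace and stop on an object; "grip_force" is the grip in N (left out, the last holds). Time passes only in rows, so rows that do not move let the fingers close, or fill a call up. It gives the time, the measured TCP pose, the force, the opening and the grip force at its end, in the units of the state.
- get_state(): the state, without advancing time (a new reading comes with each control period).
- snapshot(name): name is "side" or "top"; returns a dict with "img" (420x560x3 uint8, red, green, blue), "vertical_fov" (degrees; the focal length in pixels is half the picture's height over the tangent of half this angle, whatever the lens; pixels are square), "cx", "cy" (the principal point, pixels), "extrinsics" (4x4, takes a point from camera to world coordinates). Camera axes: x right, y up, looking along -z (the intrinsics and any distortion apply to the point x, -y, -z); pixel columns grow to the right and rows downward; lengths in m; the calibration is good to about 2 mm. A picture is of the moment at which its call begins. There is no depth.
- finish_job(): hands the job in; it is judged then, once.
The state is a dict: "clock": time; "q": joint angles; "qd": joint speeds; "joint_torque": joint torques, N m; "tool_pos": TCP position; "eef_rot": TCP orientation; "contact_force": force on the tool from outside, world axes, zero at the start; "moment": the same for the moment, N m; "opening": opening from 0.0 (shut) to 1.0 (fully open); "finger_force": force on a finger pad.
Only numpy, scipy, OpenCV 4.12 (cv2) and the standard library are available. Lean on these libraries where they do the work, as an engineer would, in place of code of your own. Each camera call takes 0.05 s, during which the arm holds its last target. There are 200 camera calls.

TASK

The wooden box in which the matches are kept is locked. Take the key from its stand, put it into the keyhole, feel it down until it is fully home, turn it clockwise about a quarter turn to draw the hidden bolt, then leave the key in the lock and slide the lid fully open, without disturbing the things standing around.

Things in the scene. Friction and masses are not known exactly. Their poses are not given: they have to be found in the camera images.
- lock_box: Fixed wooden box, 120 (x) x 250 (y) mm, about 90 mm high. Origin: centre of its underside; x across it, y along it, z up. The -y end (80 mm long) is the lock: a bare steel plate with the keyhole. The rest is a compartment under the sliding lid.
- keyhole (a point): Keyhole centre at the steel plate's upper face, 88 mm above the worktop, 83 mm from the box's centre towards -y; axes as the box's. A slot 28 mm along box x by 10 mm along box y in a 6 mm plate. The key enters straight down, blade along box x; its wedge tip helps. With the tip 20 mm or more below the face the blade is free of the slot and can turn.
- plug_top (a point): On the lock's axis, 24 mm below the plate's face: flat top of a stiff steel plug, where the tip first lands. Its hidden slot, 9 mm wide, is turned clockwise (seen from above) from the keyhole by an unknown 0.15 to 0.55 rad. Turn the key clockwise, pressing lightly (about 4 N), till it drops in, lined up within about 0.1 rad. Pressing over 15 N may drag the plug along.
- key_home (a point): On the lock's axis, 36 mm below the plate's face: where the tip is with the key fully home, its shoulder on the plate. Only from here does the key carry the plug (about 0.15 N m), clockwise to a stop with the key about 1.5 rad from where it entered; the bolt is drawn from about 1.25 rad. The key stays where it is let go and cannot lift out while turned.
- key: Loose steel key, 96 mm tall, 0.12 kg, standing upright in the stand, blade down. Origin at its tip, z up along the stem, x along the width of blade and bow; unchanged by a half turn about z. Blade 24 (x) x 6 (y) mm, from the tip (wedge shaped over 3 mm) to 14 mm up; stem 8 mm thick; round shoulder 30 mm across at 36 to 40 mm; stem 10 mm thick; bow (grip) 40 (x) x 10 (y) mm at 58 to 96 mm. Grip the bow across its 10 mm from above.
- key_tip (a point): The key's tip, on its axis; axes as the key's.
- key_stand: Fixed wooden block 70 (x) x 60 (y) x 48 mm high in which the key hangs by its shoulder, tip 12 mm above the worktop; the key lifts straight out. Origin: centre of its underside.
- lid (a joint): How far the lid has slid, m: 0 shut, 0.12 fully open (stop). It slides along the box's +y, away from the lock; about 2 N once unlocked; blocked by the bolt while locked.
- lid_handle (a point): Centre of the top of the wooden pull on the lid: a bar 56 mm along the box's x, 14 mm thick along y, standing 32 mm above the lid; its top is 117 mm above the worktop, 70 mm from the box's centre towards +y when shut; axes as the box's.
- honey_jar: Bystander: jar 63 mm across, 94 mm tall; origin under its centre.
- pepper_mill: Bystander: dark wooden mill 52 mm across, 140 mm tall; origin under its centre.
- tumbler: Bystander: glass 81 mm across, 92 mm tall; origin under its centre.
- egg_timer: Bystander: kitchen timer 61 mm across, 56 mm tall; origin under its centre.

How it is judged:
By the outcome, as a careful person would: the job done as asked, in the order asked, and still so for the second after the job is handed in, with the robot touching nothing.
It also fails if it takes over 58 s, if anything falls off the work surface, if the arm or the gripper's body presses on something with over 40 N, if the wrist force passes 120 N, or if a joint passes its speed limit or range.

## Working session

There is one attempt and no reset: what is moved stays moved. The work goes in short steps, Python scripts to look and compute and a tool call to move; the robot and the scene stay as the last step left them, time stands still between calls to the robot, and variables do not carry over. Pictures are saved under pics/ and viewed, at most 10 in all, crops included, and the job is handed in when it is done.

Besides the shell and the picture viewer there is one more tool, called as name(argument=value, ...), one argument or row to a line, values as JSON. send_rows: Moves the arm, as the interface text tells. Its arguments: {"type":"object","properties":{"motion":{"type":"array"},"grip_force":{"type":"number"}},"required":["motion"]}

```bash
mkdir -p pics
python3 - <<'E'
from plant import *
import cv2,numpy as np
s=get_state();print(s)
for n in("side","top"):
    d=snapshot(n);cv2.imwrite(f"pics/{n}0.png",cv2.cvtColor(d["img"],cv2.COLOR_RGB2BGR));print(n,{k:v for k,v in d.items() if k!="img"})
E
```

```text
{'clock': 0.0, 'q': array([-1.21519527,  0.68999085, -0.19450792,  1.56633859,  0.15727814,
        0.90250332, -0.21510867]), 'qd': array([-7.35905571e-04,  3.92664160e-04,  1.67740821e-04, -7.55143312e-04,
       -1.25674007e-04,  6.38190741e-04,  2.73026121e-05]), 'joint_torque': array([-6.22952375e-04, -5.27555609e+01, -1.26686241e+00, -1.53425574e+01,
       -5.25365816e-02,  6.44842381e-03,  1.84223713e-04]), 'tool_pos': array([0.19752216, 0.59231912, 0.24890703]), 'eef_rot': array([ 1.60179054e-01,  9.87087541e-01, -9.21395592e-04, -8.81608040e-05]), 'contact_force': array([ 0.17954095,  1.0957209 , -0.38276957]), 'moment': array([ 0.00817325, -0.02675887, -0.09692171]), 'finger_force': 0.0, 'opening': 0.998300436245323}
side {'vertical_fov': 50.21253963036734, 'cx': 284.04209431845754, 'cy': 211.60462663501363, 'extrinsics': array([[ 0.86778955,  0.2976704 , -0.39791159,  0.19838369],
       [-0.49692569,  0.52381233, -0.69187101, -0.71716276],
       [ 0.00248148,  0.79813093,  0.60247893,  0.63755381],
       [ 0.        ,  0.        ,  0.        ,  1.        ]])}
top {'vertical_fov': 47.35664834942283, 'cx': 278.9409110833273, 'cy': 212.2195615201318, 'extrinsics': array([[ 0.02434464,  0.99528968, -0.09383919,  0.47714656],
       [-0.99917437,  0.0272783 ,  0.03010755, -0.10402318],
       [ 0.03252551,  0.09302876,  0.99513202,  0.98168381],
       [ 0.        ,  0.        ,  0.        ,  1.        ]])}
```

View pics/top0.png

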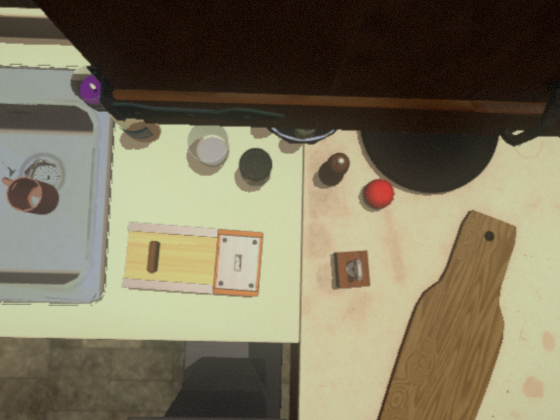

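View pics/side0.png

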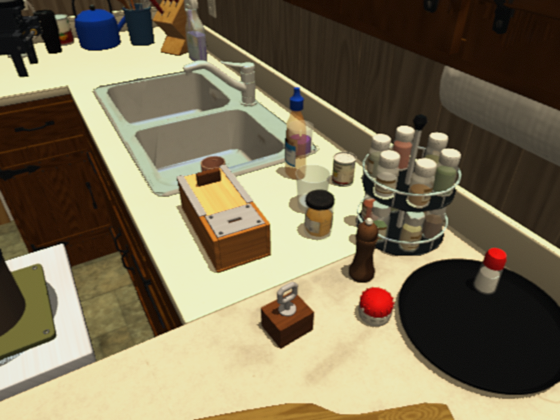

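The top view shows the box at columns 123-263 and rows 222-297, with the keyhole at about (238,262) and the handle at (153,257). The stand with the key is at (352,269). The side view shows the box at about (225,220) and the key bow at (288,298). The arm is clear of both views.

```bash
cat > h.py <<'E'
import numpy as np,cv2
def ray(d,uv):
    f=210/np.tan(np.radians(d["vertical_fov"])/2)
    E=d["extrinsics"];v=np.array([(uv[0]-d["cx"])/f,-(uv[1]-d["cy"])/f,-1.])
    return E[:3,3],E[:3,:3]@v
def onz(d,uv,z):
    o,v=ray(d,uv);return o+v*(z-o[2])/v[2]
def proj(d,p):
    f=210/np.tan(np.radians(d["vertical_fov"])/2)
    E=d["extrinsics"];c=E[:3,:3].T@(np.array(p)-E[:3,3]);return np.array([d["cx"]+f*c[0]/-c[2],d["cy"]-f*c[1]/-c[2]])
E
python3 - <<'E'
import cv2,numpy as np
t=cv2.imread("pics/top0.png");s=cv2.imread("pics/side0.png")
r=lambda im,k:cv2.resize(im,None,fx=k,fy=k,interpolation=cv2.INTER_CUBIC)
a=r(t[215:305,115:275],5);b=r(t[245:295,327:377],6);c=r(s[280:350,255:320],6)[:,:]
cv2.imwrite("pics/boxT.png",a[:, :800])
o=np.zeros((420,300+390+10,3),np.uint8);o[:300,:300]=b;o[:420,310:700]=c
cv2.imwrite("pics/keyTS.png",o)
E
```

```text
(no output)
```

View pics/boxT.png

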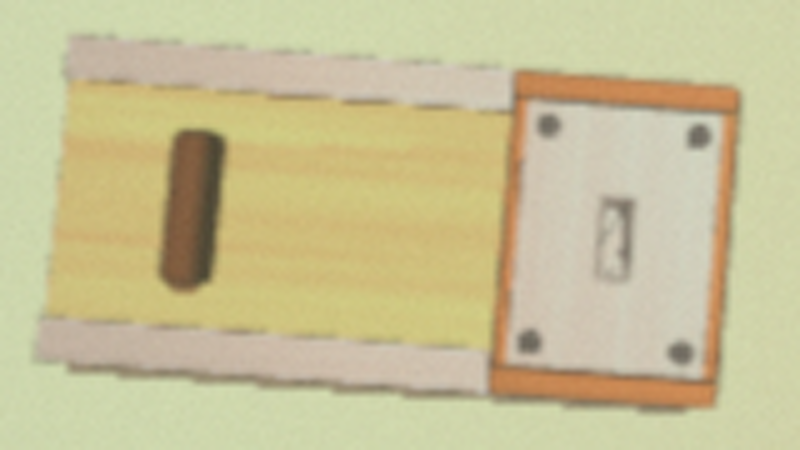

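View pics/keyTS.png

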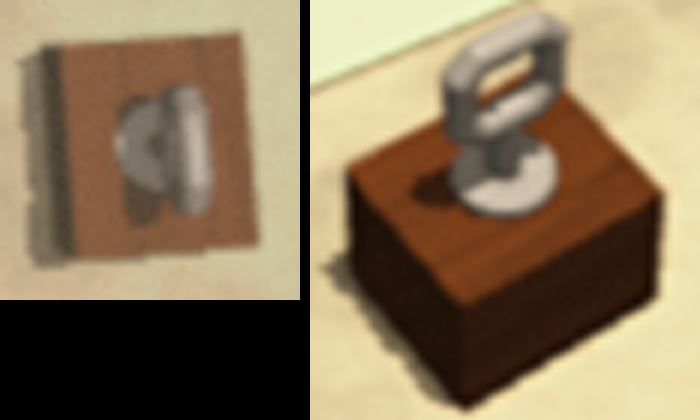

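Run:
```python
from plant import *
from h import *
T=snapshot("top");S=snapshot("side")
B=lambda x,y:((x+.5)/5-.5+115,(y+.5)/5-.5+215)
K=lambda x,y:((x+.5)/6-.5+327,(y+.5)/6-.5+245)
C=lambda x,y:((x-310+.5)/6-.5+255,(y+.5)/6-.5+280)
P=lambda n,v:print(n,np.round(v,4))
scr=np.array([onz(T,B(*p),.088) for p in[(549,126),(699,137),(681,353),(529,343)]]);P("screws",scr);P("scr mean",scr.mean(0))
P("slot",onz(T,B(615,240),.088))
lo=np.array([onz(T,B(*p),.088) for p in[(515,72),(740,90),(716,405),(490,390)]]);P("lockcorners",lo);P("m",lo.mean(0))
P("sizes",[np.linalg.norm(lo[i]-lo[(i+1)%4]) for i in range(4)])
h=np.array([onz(T,B(*p),.117) for p in[(196,130),(176,290)]]);P("handle rough",h);P("m",h.mean(0))
ang=lambda a,b:np.arctan2(b[1]-a[1],b[0]-a[0])
print("yaw x-axis of box (world)",ang(lo[3],lo[0]),ang(lo[2],lo[1]),ang(scr[3],scr[0]),ang(scr[2],scr[1]),"y:",ang(lo[1],lo[0])-np.pi/2,ang(lo[2],lo[3])-np.pi/2)
far=[onz(T,B(*p),.088) for p in[(68,38),(36,358)]];P("far",far);print("len yaw",ang(lo[1],far[0])-np.pi/2,ang(lo[2],far[1])-np.pi/2,np.linalg.norm(lo[1]-far[0]))
st=np.array([onz(T,K(*p),.048) for p in[(62,45),(242,35),(260,243),(75,257)]]);P("stand",st);P("m",st.mean(0));P("sz",[np.linalg.norm(st[i]-st[(i+1)%4]) for i in range(4)])
print("stand yaw",ang(st[3],st[0]),ang(st[2],st[1]),ang(st[1],st[0])-np.pi/2,ang(st[2],st[3])-np.pi/2)
ss=np.array([onz(S,C(*p),.048) for p in[(350,168),(463,305),(662,192)]]);P("stand side",ss);P("centre from diag",(ss[0]+ss[2])/2)
bt=np.array([onz(T,K(*p),.106) for p in[(188,85),(195,213)]]);P("bow top",bt);P("m",bt.mean(0));print(ang(bt[1],bt[0]))
P("shoulder side",onz(S,C(503,172),.052));P("shoulder top",onz(T,K(155,145),.052))
bs=np.array([onz(S,C(*p),.106) for p in[(455,75),(553,27)]]);P("bow side",bs);P("m",bs.mean(0));print(ang(*bs))
```

```text
screws [[ 0.5072 -0.0309  0.088 ]
 [ 0.5045 -0.0867  0.088 ]
 [ 0.4248 -0.0824  0.088 ]
 [ 0.4272 -0.0264  0.088 ]]
scr mean [ 0.4659 -0.0566  0.088 ]
slot [ 0.4656 -0.0568  0.088 ]
lockcorners [[ 0.5269 -0.0176  0.088 ]
 [ 0.5224 -0.1015  0.088 ]
 [ 0.4061 -0.0959  0.088 ]
 [ 0.4097 -0.0127  0.088 ]]
m [ 0.4663 -0.0569  0.088 ]
sizes [0.084  0.1165 0.0832 0.1173]
handle rough [[0.5016 0.0925 0.117 ]
 [0.4446 0.0968 0.117 ]]
m [0.4731 0.0947 0.117 ]
yaw x-axis of box (world) -0.04190190438351888 -0.04844542517321175 -0.05685425631736233 -0.05406744422457871 y: -0.053886729532802935 -0.04374917147591928
far [[0.5352 0.1478 0.088 ]
 [0.4177 0.1531 0.088 ]]
len yaw -0.05128195799614366 -0.0464507815354962 0.24962426526287732
stand [[ 0.4902 -0.2473  0.048 ]
 [ 0.4949 -0.3062  0.048 ]
 [ 0.4278 -0.3126  0.048 ]
 [ 0.422  -0.2525  0.048 ]]
m [ 0.4587 -0.2797  0.048 ]
sz [0.0591 0.0673 0.0604 0.0684]
stand yaw 0.0748040643323105 0.09440833866424032 0.07971982519476462 0.09669502454071255
stand side [[ 0.4194 -0.2561  0.048 ]
 [ 0.4238 -0.3135  0.048 ]
 [ 0.4916 -0.3072  0.048 ]]
centre from diag [ 0.4555 -0.2816  0.048 ]
bow top [[ 0.4782 -0.2772  0.106 ]
 [ 0.4395 -0.2797  0.106 ]]
m [ 0.4588 -0.2785  0.106 ]
0.06416706981547189
shoulder side [ 0.4546 -0.2818  0.052 ]
shoulder top [ 0.4587 -0.2773  0.052 ]
bow side [[ 0.4366 -0.2869  0.106 ]
 [ 0.4681 -0.2849  0.106 ]]
m [ 0.4523 -0.2859  0.106 ]
0.06550781005473919
```

```bash
cat >> h.py <<'E'
from scipy.spatial.transform import Rotation as R
def tool(yaw): # tool x at world angle yaw, z down
    c,s=np.cos(yaw),np.sin(yaw);return R.from_matrix(np.array([[c,s,0],[s,-c,0],[0,0,-1.]]))
def rows(st,wps):
    """wps: (xyz,yaw,n) ; prints rows from the measured state"""
    p=np.array(st["tool_pos"]);r=R.from_quat(st["eef_rot"])
    for g,yaw,n in wps:
        g=np.array(g);rv=(tool(yaw)*r.inv()).as_rotvec();p0,r0=p,r
        for i in range(1,n+1):
            q=p0+(g-p0)*i/n;rr=R.from_rotvec(rv*i/n)*r0
            d=r.inv().apply(q-p)*100;w=(r.inv()*rr).as_rotvec();p,r=q,rr
            print("xyz",np.round(d,2),"r",np.round(w,3))
        print('--')
def show(st):
    x=R.from_quat(st["eef_rot"]).as_matrix()
    print("t",round(st["clock"],2),"pos",np.round(st["tool_pos"],4),"yawx",round(np.arctan2(x[1,0],x[0,0])%(2*np.pi),3),"tz",np.round(x[:,2],3),"F",np.round(st["contact_force"],1),"M",np.round(st["moment"],2),"open",round(st["opening"]*88.1,1),"ff",round(st["finger_force"],1),"q",np.round(st["q"],2))
E
python3 - <<'E'
from plant import *
from h import *
s=get_state();show(s)
rows(s,[((.46,.36,.25),3.02,10),((.458,-.28,.2),3.22,15)])
E
```

```text
t 0.2 pos [0.1976 0.5926 0.2492] yawx 2.82 tz [-0.    -0.001 -1.   ] F [ 0.7 -0.3  0.5] M [-0.03 -0.01 -0.03] open 88.0 ff 0.0 q [-1.22  0.69 -0.19  1.57  0.16  0.9  -0.22]
xyz [-3.22 -1.38 -0.01] r [-0.   -0.   -0.02]
xyz [-3.2  -1.44 -0.01] r [-0.   -0.   -0.02]
xyz [-3.17 -1.5  -0.01] r [-0.   -0.   -0.02]
xyz [-3.14 -1.57 -0.01] r [-0.   -0.   -0.02]
xyz [-3.1  -1.63 -0.01] r [-0.   -0.   -0.02]
xyz [-3.07 -1.69 -0.01] r [-0.   -0.   -0.02]
xyz [-3.04 -1.75 -0.01] r [-0.   -0.   -0.02]
xyz [-3.   -1.81 -0.01] r [-0.   -0.   -0.02]
xyz [-2.96 -1.87 -0.01] r [-0.   -0.   -0.02]
xyz [-2.93 -1.93 -0.01] r [-0.   -0.   -0.02]
--
xyz [-0.5  -4.24  0.33] r [-0.     0.    -0.013]
xyz [-0.45 -4.24  0.33] r [-0.     0.    -0.013]
xyz [-0.39 -4.25  0.33] r [-0.     0.    -0.013]
xyz [-0.33 -4.25  0.33] r [-0.     0.    -0.013]
xyz [-0.28 -4.26  0.33] r [-0.     0.    -0.013]
xyz [-0.22 -4.26  0.33] r [-0.     0.    -0.013]
xyz [-0.16 -4.26  0.33] r [-0.     0.    -0.013]
xyz [-0.11 -4.27  0.33] r [-0.     0.    -0.013]
xyz [-0.05 -4.27  0.33] r [-0.     0.    -0.013]
xyz [ 0.01 -4.27  0.33] r [-0.     0.    -0.013]
xyz [ 0.06 -4.27  0.33] r [-0.     0.    -0.013]
xyz [ 0.12 -4.26  0.33] r [-0.     0.    -0.013]
xyz [ 0.18 -4.26  0.33] r [-0.     0.    -0.013]
xyz [ 0.23 -4.26  0.33] r [-0.     0.    -0.013]
xyz [ 0.29 -4.26  0.33] r [-0.     0.    -0.013]
--
```

send_rows(
  motion=[
    {"x": -3.2,"y": -1.4,"z": 0,"rx": 0,"ry": 0,"rz": -0.02,"jaw": 5},
    {"x": -3.2,"y": -1.4,"z": 0,"rx": 0,"ry": 0,"rz": -0.02,"jaw": 5},
    {"x": -3.2,"y": -1.5,"z": 0,"rx": 0,"ry": 0,"rz": -0.02,"jaw": 5},
    {"x": -3.1,"y": -1.6,"z": 0,"rx": 0,"ry": 0,"rz": -0.02,"jaw": 5},
    {"x": -3.1,"y": -1.6,"z": 0,"rx": 0,"ry": 0,"rz": -0.02,"jaw": 5},
  ],
)

```text
clock: 0.7
tool_pos: [0.3295, 0.4757, 0.2496]
eef_rot: [0.11, 0.994, -0.0, -0.0]
contact_force: [0.6, -0.3, -0.8]
opening: 0.578
finger_force: 0.0
```

send_rows(
  motion=[
    {"x": -3.1,"y": -1.7,"z": 0,"rx": 0,"ry": 0,"rz": -0.02,"jaw": 5},
    {"x": -3.0,"y": -1.8,"z": 0,"rx": 0,"ry": 0,"rz": -0.02,"jaw": 5},
    {"x": -3.0,"y": -1.8,"z": 0,"rx": 0,"ry": 0,"rz": -0.02,"jaw": 5},
    {"x": -3.0,"y": -1.9,"z": 0,"rx": 0,"ry": 0,"rz": -0.02,"jaw": 5},
    {"x": -2.9,"y": -1.9,"z": 0,"rx": 0,"ry": 0,"rz": -0.02,"jaw": 5},
  ],
)

```text
clock: 1.2
tool_pos: [0.4607, 0.359, 0.2496]
eef_rot: [0.061, 0.998, -0.0, -0.0]
contact_force: [0.8, -0.5, 0.1]
opening: 0.568
finger_force: 0.0
```

send_rows(
  motion=[
    {"x": -0.5,"y": -4.2,"z": 0.3,"rx": 0,"ry": 0,"rz": -0.013,"jaw": 5},
    {"x": -0.4,"y": -4.2,"z": 0.3,"rx": 0,"ry": 0,"rz": -0.013,"jaw": 5},
    {"x": -0.4,"y": -4.2,"z": 0.3,"rx": 0,"ry": 0,"rz": -0.013,"jaw": 5},
    {"x": -0.3,"y": -4.2,"z": 0.3,"rx": 0,"ry": 0,"rz": -0.013,"jaw": 5},
    {"x": -0.3,"y": -4.2,"z": 0.3,"rx": 0,"ry": 0,"rz": -0.013,"jaw": 5},
  ],
)

```text
clock: 1.7
tool_pos: [0.4583, 0.1477, 0.2346]
eef_rot: [0.028, 1.0, -0.0, 0.0]
contact_force: [1.1, -0.2, -0.1]
opening: 0.565
finger_force: 0.0
```

send_rows(
  motion=[
    {"x": -0.2,"y": -4.2,"z": 0.3,"rx": 0,"ry": 0,"rz": -0.013,"jaw": 5},
    {"x": -0.2,"y": -4.2,"z": 0.3,"rx": 0,"ry": 0,"rz": -0.013,"jaw": 5},
    {"x": -0.1,"y": -4.2,"z": 0.3,"rx": 0,"ry": 0,"rz": -0.013,"jaw": 5},
    {"x": -0.1,"y": -4.2,"z": 0.3,"rx": 0,"ry": 0,"rz": -0.013,"jaw": 5},
    {"x": 0,"y": -4.2,"z": 0.3,"rx": 0,"ry": 0,"rz": -0.013,"jaw": 5},
  ],
)

```text
clock: 2.2
tool_pos: [0.458, -0.0624, 0.2196]
eef_rot: [-0.004, 1.0, 0.0, 0.0]
contact_force: [0.7, -1.1, -0.7]
opening: 0.567
finger_force: 0.0
```

send_rows(
  motion=[
    {"x": 0.1,"y": -4.3,"z": 0.5,"rx": 0,"ry": 0,"rz": -0.014,"jaw": 5},
    {"x": 0.1,"y": -4.3,"z": 0.5,"rx": 0,"ry": 0,"rz": -0.014,"jaw": 5},
    {"x": 0.2,"y": -4.3,"z": 0.5,"rx": 0,"ry": 0,"rz": -0.014,"jaw": 5},
    {"x": 0.2,"y": -4.3,"z": 0.5,"rx": 0,"ry": 0,"rz": -0.014,"jaw": 5},
    {"x": 0.3,"y": -4.3,"z": 0.5,"rx": 0,"ry": 0,"rz": -0.014,"jaw": 5},
  ],
)

```text
clock: 2.7
tool_pos: [0.4566, -0.2778, 0.1944]
eef_rot: [-0.039, 0.999, 0.0, 0.0]
contact_force: [0.8, -0.6, 0.5]
opening: 0.569
finger_force: 0.0
```

Run:
```python
from plant import *
from h import *
d=snapshot("side");cv2.imwrite("pics/s1.png",cv2.resize(cv2.cvtColor(d["img"],6-2)[150:360,190:400],None,fx=2.8,fy=2.8,interpolation=cv2.INTER_CUBIC))
s=get_state();show(s)
rows(s,[((.457,-.280,.165),3.22,1),((.457,-.280,.086),3.22,4)])
```

```text
t 2.75 pos [ 0.4547 -0.2874  0.1933] yawx 3.21 tz [-0.001 -0.006 -1.   ] F [ 0.  -6.9 -1. ] M [-0.36 -0.    0.04] open 49.8 ff 0.0 q [ 0.72  0.68 -0.41  1.88  0.42  0.67  1.7 ]
xyz [-0.29  0.74  2.83] r [-0.006 -0.002 -0.01 ]
--
xyz [ 0.   -0.    1.98] r [0. 0. 0.]
xyz [ 0.   -0.    1.97] r [0. 0. 0.]
xyz [ 0.   -0.    1.98] r [ 0.  0. -0.]
xyz [ 0.   -0.    1.98] r [0. 0. 0.]
--
```

View pics/s1.png

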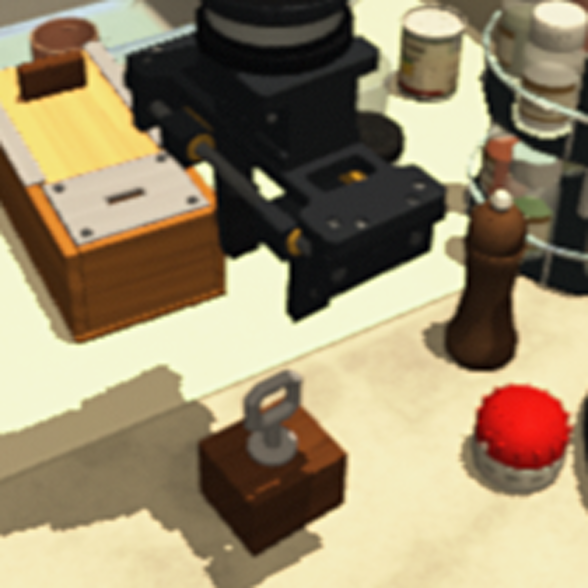

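The side crop shows the open gripper above and behind the key in the view, with the key bow standing at crop (273,400) and untouched.

send_rows(
  motion=[
    {"x": 0,"y": 0,"z": 2,"rz": -0.005,"jaw": 4},
    {"z": 0,"jaw": 4},
    {"z": 0,"jaw": 4},
    {"z": 0,"jaw": 4},
    {"z": 0,"jaw": 4},
  ],
)

```text
schema error: expected keys x, y, z, rx, ry, rz, jaw
```

Run:
```python
from plant import *
from h import *
s=get_state();show(s)
d=snapshot("side");t=snapshot("top")
print(proj(d,s["tool_pos"]),proj(t,s["tool_pos"]))
r=lambda im,k:cv2.resize(cv2.cvtColor(im,4),None,fx=k,fy=k,interpolation=cv2.INTER_CUBIC)
a=r(d["img"][200:350,225:345],4);b=r(t["img"][225:325,310:385],4)
o=np.zeros((600,790,3),np.uint8);o[:a.shape[0],:a.shape[1]]=a;o[:b.shape[0],490:490+b.shape[1]]=b;cv2.imwrite("pics/s2.png",o)
rows(s,[((.457,-.280,.086),3.22,4)])
```

```text
t 2.75 pos [ 0.4547 -0.2874  0.1933] yawx 3.21 tz [-0.001 -0.006 -1.   ] F [ 0.  -6.9 -1. ] M [-0.36 -0.    0.04] open 49.8 ff 0.0 q [ 0.72  0.68 -0.41  1.88  0.42  0.67  1.7 ]
[289.24894046 247.31745172] [374.39369052 273.4296647 ]
xyz [-0.08  0.2   2.68] r [-0.002 -0.    -0.003]
xyz [-0.08  0.19  2.68] r [-0.002 -0.    -0.003]
xyz [-0.07  0.19  2.68] r [-0.002 -0.    -0.003]
xyz [-0.07  0.18  2.68] r [-0.002 -0.    -0.003]
--
```

View pics/s2.png

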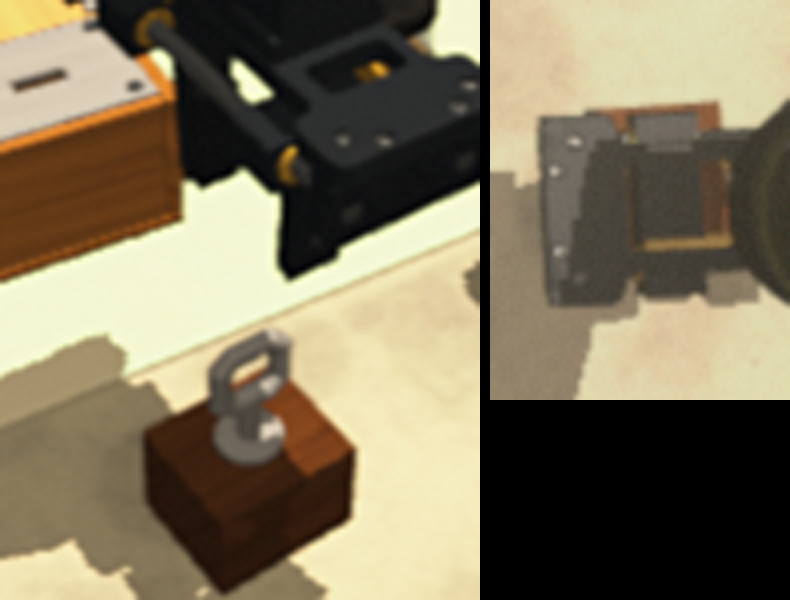

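The crop shows the fingers straddling the line above the key. The side view has the finger tip at crop (290,275), with the bow below it at (250,380).

send_rows(
  motion=[
    {"x": 0,"y": 0,"z": 2,"rx": 0,"ry": 0,"rz": -0.005,"jaw": 4},
    {"x": 0,"y": 0,"z": 0,"rx": 0,"ry": 0,"rz": 0,"jaw": 4},
    {"x": 0,"y": 0,"z": 0,"rx": 0,"ry": 0,"rz": 0,"jaw": 4},
    {"x": 0,"y": 0,"z": 0,"rx": 0,"ry": 0,"rz": 0,"jaw": 4},
    {"x": 0,"y": 0,"z": 0,"rx": 0,"ry": 0,"rz": 0,"jaw": 4},
  ],
)

```text
clock: 3.35
tool_pos: [0.4574, -0.2756, 0.1754]
eef_rot: [-0.042, 0.999, -0.0, 0.001]
contact_force: [0.1, 0.3, -0.3]
opening: 0.452
finger_force: 0.0
```

Run:
```python
from plant import *
from h import *
s=get_state();show(s)
rows(s,[((.457,-.280,.086),3.22,4)])
```

```text
t 3.35 pos [ 0.4574 -0.2756  0.1754] yawx 3.226 tz [ 0.001 -0.    -1.   ] F [ 0.1  0.3 -0.3] M [0.04 0.02 0.02] open 39.9 ff 0.0 q [ 0.7   0.7  -0.4   1.91  0.44  0.62  1.67]
xyz [ 0.02 -0.11  2.24] r [-0.     0.     0.001]
xyz [ 0.02 -0.11  2.24] r [-0.     0.     0.001]
xyz [ 0.02 -0.11  2.24] r [-0.     0.     0.001]
xyz [ 0.02 -0.11  2.24] r [-0.     0.     0.001]
--
```

send_rows(
  motion=[
    {"x": 0,"y": -0.1,"z": 2.2,"rx": 0,"ry": 0,"rz": 0,"jaw": 4},
    {"x": 0,"y": -0.1,"z": 2.2,"rx": 0,"ry": 0,"rz": 0,"jaw": 4},
    {"x": 0,"y": -0.1,"z": 2.2,"rx": 0,"ry": 0,"rz": 0,"jaw": 4},
    {"x": 0.1,"y": -0.1,"z": 2.3,"rx": 0,"ry": 0,"rz": 0,"jaw": 4},
    {"x": 0,"y": 0,"z": 0,"rx": 0,"ry": 0,"rz": 0,"jaw": 4},
  ],
)

```text
clock: 3.85
tool_pos: [0.4549, -0.2794, 0.0839]
eef_rot: [-0.042, 0.999, 0.001, -0.002]
contact_force: [-0.4, -0.0, -0.9]
opening: 0.453
finger_force: 0.0
```

send_rows(
  motion=[
    {"x": 0,"y": 0,"z": 0,"rx": 0,"ry": 0,"rz": 0,"jaw": 2},
    {"x": 0,"y": 0,"z": 0,"rx": 0,"ry": 0,"rz": 0,"jaw": 1.6},
    {"x": 0,"y": 0,"z": 0,"rx": 0,"ry": 0,"rz": 0,"jaw": 0.5},
    {"x": 0,"y": 0,"z": 0,"rx": 0,"ry": 0,"rz": 0,"jaw": 0.5},
    {"x": 0,"y": 0,"z": 0,"rx": 0,"ry": 0,"rz": 0,"jaw": 0.5},
  ],
  grip_force=5,
)

```text
clock: 4.35
tool_pos: [0.4567, -0.2798, 0.0863]
eef_rot: [-0.042, 0.999, -0.0, 0.001]
contact_force: [-1.1, 1.5, 4.7]
opening: 0.116
finger_force: 5.0
```

Run:
```python
from plant import *
from h import *
s=get_state();show(s)
```

```text
t 4.35 pos [ 0.4567 -0.2798  0.0863] yawx 3.225 tz [ 0.001  0.    -1.   ] F [-1.1  1.5  4.7] M [ 0.28  0.08 -0.01] open 10.2 ff 5.0 q [ 0.64  0.84 -0.29  1.96  0.54  0.42  1.59]
```

send_rows(
  motion=[
    {"x": 0,"y": 0,"z": 0,"rx": 0,"ry": 0,"rz": 0,"jaw": 0.5},
    {"x": 0,"y": 0,"z": 0,"rx": 0,"ry": 0,"rz": 0,"jaw": 0.5},
    {"x": 0,"y": 0,"z": -1,"rx": 0,"ry": 0,"rz": 0,"jaw": 0.5},
    {"x": 0,"y": 0,"z": -2,"rx": 0,"ry": 0,"rz": 0,"jaw": 0.5},
    {"x": 0,"y": 0,"z": -2,"rx": 0,"ry": 0,"rz": 0,"jaw": 0.5},
  ],
  grip_force=45,
)

```text
clock: 4.85
tool_pos: [0.4556, -0.2801, 0.1363]
eef_rot: [-0.042, 0.999, 0.0, -0.001]
contact_force: [0.1, -0.3, -1.7]
opening: 0.109
finger_force: 45.0
```

send_rows(
  motion=[
    {"x": 0,"y": 0,"z": -2,"rx": 0,"ry": 0,"rz": 0,"jaw": 0.5},
    {"x": 0,"y": 0,"z": -2,"rx": 0,"ry": 0,"rz": 0,"jaw": 0.5},
    {"x": 0,"y": 0,"z": -1,"rx": 0,"ry": 0,"rz": 0,"jaw": 0.5},
    {"x": 0,"y": 0,"z": 0,"rx": 0,"ry": 0,"rz": 0,"jaw": 0.5},
    {"x": 0,"y": 0,"z": 0,"rx": 0,"ry": 0,"rz": 0,"jaw": 0.5},
  ],
)

```text
clock: 5.35
tool_pos: [0.4557, -0.2801, 0.1853]
eef_rot: [-0.041, 0.999, 0.0, -0.0]
contact_force: [-0.2, 0.1, -1.5]
opening: 0.109
finger_force: 45.0
```

Run:
```python
from plant import *
from h import *
s=get_state();show(s)
rows(s,[((.466,-.057,.186),3.09,8)])
```

```text
t 5.35 pos [ 0.4557 -0.2801  0.1853] yawx 3.225 tz [-0.001  0.    -1.   ] F [-0.2  0.1 -1.5] M [0.04 0.   0.  ] open 9.6 ff 45.0 q [ 0.72  0.69 -0.41  1.89  0.44  0.65  1.69]
xyz [-0.36  2.77 -0.01] r [ 0.    -0.     0.017]
xyz [-0.31  2.77 -0.01] r [ 0.    -0.     0.017]
xyz [-0.27  2.78 -0.01] r [ 0.    -0.     0.017]
xyz [-0.22  2.78 -0.01] r [ 0.    -0.     0.017]
xyz [-0.17  2.79 -0.01] r [ 0.    -0.     0.017]
xyz [-0.13  2.79 -0.01] r [ 0.    -0.     0.017]
xyz [-0.08  2.79 -0.01] r [ 0.    -0.     0.017]
xyz [-0.03  2.79 -0.01] r [ 0.    -0.     0.017]
--
```

send_rows(
  motion=[
    {"x": -0.35,"y": 2.8,"z": 0,"rx": 0,"ry": 0,"rz": 0.017,"jaw": 0.5},
    {"x": -0.3,"y": 2.8,"z": 0,"rx": 0,"ry": 0,"rz": 0.017,"jaw": 0.5},
    {"x": -0.3,"y": 2.8,"z": 0,"rx": 0,"ry": 0,"rz": 0.017,"jaw": 0.5},
    {"x": -0.2,"y": 2.8,"z": 0,"rx": 0,"ry": 0,"rz": 0.017,"jaw": 0.5},
    {"x": -0.2,"y": 2.8,"z": 0,"rx": 0,"ry": 0,"rz": 0.017,"jaw": 0.5},
  ],
)

```text
clock: 5.85
tool_pos: [0.462, -0.1383, 0.1846]
eef_rot: [0.001, 1.0, 0.0, -0.001]
contact_force: [0.3, 0.1, -1.4]
opening: 0.108
finger_force: 45.0
```

send_rows(
  motion=[
    {"x": -0.1,"y": 2.8,"z": 0,"rx": 0,"ry": 0,"rz": 0.017,"jaw": 0.5},
    {"x": -0.1,"y": 2.8,"z": 0,"rx": 0,"ry": 0,"rz": 0.017,"jaw": 0.5},
    {"x": 0,"y": 2.7,"z": 0,"rx": 0,"ry": 0,"rz": 0.017,"jaw": 0.5},
    {"x": 0,"y": 0,"z": 0,"rx": 0,"ry": 0,"rz": 0,"jaw": 0.5},
    {"x": 0,"y": 0,"z": 0,"rx": 0,"ry": 0,"rz": 0,"jaw": 0.5},
  ],
)

```text
clock: 6.35
tool_pos: [0.4658, -0.0562, 0.1849]
eef_rot: [0.025, 1.0, -0.0, -0.001]
contact_force: [-0.0, -0.6, -1.6]
opening: 0.112
finger_force: 45.0
```

Run:
```python
from plant import *
from h import *
s=get_state();show(s)
d=snapshot("side");t=snapshot("top")
r=lambda im,k:cv2.resize(cv2.cvtColor(im,4),None,fx=k,fy=k,interpolation=cv2.INTER_CUBIC)
a=r(d["img"][150:265,180:280],5);b=r(t["img"][222:302,205:275],4)
o=np.zeros((575,790,3),np.uint8);o[:a.shape[0],:a.shape[1]]=a;o[:b.shape[0],505:505+b.shape[1]]=b;cv2.imwrite("pics/s3.png",o)
rows(s,[((.466,-.057,.166),3.09,1)])
tip=np.array(s["tool_pos"])-[0,0,.0743];print("tip",proj(d,tip),"hole",proj(d,[.4657,-.0568,.088]))
```

```text
t 6.35 pos [ 0.4658 -0.0562  0.1849] yawx 3.091 tz [-0.002 -0.    -1.   ] F [-0.  -0.6 -1.6] M [-0.05  0.   -0.02] open 9.9 ff 45.0 q [ 0.22  0.61 -0.31  2.08  0.37  0.5   1.15]
xyz [-0.03 -0.08  1.89] r [-0.    -0.002  0.001]
--
tip [234.35214015 208.92832112] hole [235.1627217  218.18810724]
```

View pics/s3.png

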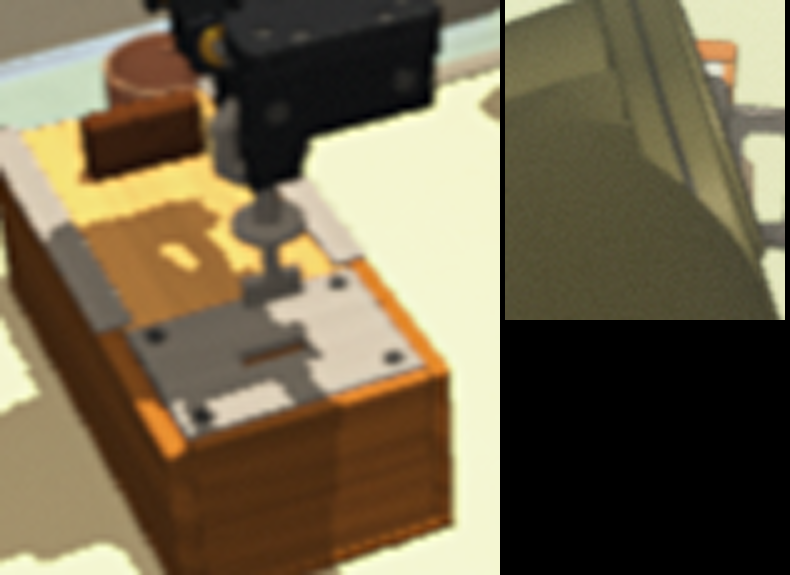

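The side crop shows the blade tip centre at about crop (272,300) and the slot centre at about (275,352), roughly one above the other. The top view of the lock is hidden by the arm.

Run:
```python
from plant import *
from h import *
d=snapshot("side")
im=d["img"];C=lambda x,y:((x+.5)/5-.5+180,(y+.5)/5-.5+150)
print("slot",onz(d,C(275,352),.088))
for x,y,n in[(242,363,"L"),(308,348,"R")]:print(n,onz(d,C(x,y),.088))
for z in(.1086,.1106):print("tip",onz(d,C(272,300),z))
print(onz(d,C(243,305),.1106),onz(d,C(302,293),.1106))
# plate screws
scr=np.array([onz(d,C(*p),.088) for p in[(338,283),(393,357),(203,414),(155,335)]]);print(scr,scr.mean(0))
```

```text
slot [ 0.46226223 -0.06158183  0.088     ]
L [ 0.44799478 -0.06155593  0.088     ]
R [ 0.47475825 -0.0657195   0.088     ]
tip [ 0.46529236 -0.0553376   0.1086    ]
tip [ 0.46428317 -0.05783999  0.1106    ]
[ 0.45305193 -0.05521507  0.1106    ] [ 0.47649069 -0.05947859  0.1106    ]
[[ 0.50432893 -0.03233802  0.088     ]
 [ 0.5015161  -0.08758375  0.088     ]
 [ 0.42210213 -0.08302273  0.088     ]
 [ 0.42510124 -0.02776229  0.088     ]] [ 0.4632621 -0.0576767  0.088    ]
```

send_rows(
  motion=[
    {"x": 0.1,"y": -0.06,"z": 1,"rx": 0,"ry": 0,"rz": 0,"jaw": 0.5},
    {"x": 0,"y": 0,"z": 0.8,"rx": 0,"ry": 0,"rz": 0,"jaw": 0.5},
    {"x": 0,"y": 0,"z": 0.3,"rx": 0,"ry": 0,"rz": 0,"jaw": 0.5},
    {"x": 0,"y": 0,"z": 0.2,"rx": 0,"ry": 0,"rz": 0,"jaw": 0.5},
    {"x": 0,"y": 0,"z": 0,"rx": 0,"ry": 0,"rz": 0,"jaw": 0.5},
  ],
)

```text
clock: 7.0
tool_pos: [0.4652, -0.0571, 0.1623]
eef_rot: [0.026, 1.0, 0.0, -0.0]
contact_force: [1.1, -0.8, -1.3]
opening: 0.103
finger_force: 45.0
```

send_rows(
  motion=[
    {"x": 0,"y": 0,"z": 0.1,"rx": 0,"ry": 0,"rz": 0,"jaw": 0.5},
    {"x": 0,"y": 0,"z": 0.1,"rx": 0,"ry": 0,"rz": 0,"jaw": 0.5},
    {"x": 0,"y": 0,"z": 0.1,"rx": 0,"ry": 0,"rz": 0,"jaw": 0.5},
    {"x": 0,"y": 0,"z": 0,"rx": 0,"ry": 0,"rz": 0,"jaw": 0.5},
    {"x": 0,"y": 0,"z": 0,"rx": 0,"ry": 0,"rz": 0,"jaw": 0.5},
  ],
)

```text
clock: 7.5
tool_pos: [0.4653, -0.0571, 0.1597]
eef_rot: [0.026, 1.0, 0.0, 0.0]
contact_force: [0.7, -0.5, -0.6]
opening: 0.11
finger_force: 45.0
```

Run:
```python
from plant import *
from h import *
s=get_state();show(s)
```

```text
t 7.5 pos [ 0.4653 -0.0571  0.1597] yawx 3.089 tz [ 0.  0. -1.] F [ 0.7 -0.5 -0.6] M [0.03 0.02 0.  ] open 9.7 ff 45.0 q [ 0.19  0.66 -0.27  2.11  0.4   0.42  1.13]
```

send_rows(
  motion=[
    {"x": 0,"y": 0,"z": 0.15,"rx": 0,"ry": 0,"rz": 0,"jaw": 0.5},
    {"x": 0,"y": 0,"z": 0.15,"rx": 0,"ry": 0,"rz": 0,"jaw": 0.5},
    {"x": 0,"y": 0,"z": 0.15,"rx": 0,"ry": 0,"rz": 0,"jaw": 0.5},
    {"x": 0,"y": 0,"z": 0.15,"rx": 0,"ry": 0,"rz": 0,"jaw": 0.5},
    {"x": 0,"y": 0,"z": 0,"rx": 0,"ry": 0,"rz": 0,"jaw": 0.5},
  ],
)

```text
clock: 8.0
tool_pos: [0.4651, -0.0571, 0.1535]
eef_rot: [0.026, 1.0, 0.0, -0.0]
contact_force: [-0.5, -0.3, -1.4]
opening: 0.108
finger_force: 45.0
```

Run:
```python
from plant import *
from h import *
s=get_state();show(s)
```

```text
t 8.0 pos [ 0.4651 -0.0571  0.1535] yawx 3.089 tz [-0.  0. -1.] F [-0.5 -0.3 -1.4] M [-0.02 -0.03  0.07] open 9.5 ff 45.0 q [ 0.19  0.67 -0.26  2.11  0.41  0.41  1.12]
```

send_rows(
  motion=[
    {"x": 0,"y": 0,"z": 0.3,"rx": 0,"ry": 0,"rz": 0,"jaw": 0.5},
    {"x": 0,"y": 0,"z": 0.3,"rx": 0,"ry": 0,"rz": 0,"jaw": 0.5},
    {"x": 0,"y": 0,"z": 0.3,"rx": 0,"ry": 0,"rz": 0,"jaw": 0.5},
    {"x": 0,"y": 0,"z": 0.3,"rx": 0,"ry": 0,"rz": 0,"jaw": 0.5},
    {"x": 0,"y": 0,"z": 0,"rx": 0,"ry": 0,"rz": 0,"jaw": 0.5},
  ],
)

```text
clock: 8.5
tool_pos: [0.4652, -0.0567, 0.1412]
eef_rot: [0.026, 1.0, 0.0, -0.0]
contact_force: [-0.3, 2.1, -1.8]
opening: 0.109
finger_force: 45.0
```

send_rows(
  motion=[
    {"x": 0,"y": 0,"z": 0.05,"rx": 0,"ry": 0,"rz": 0,"jaw": 0.5},
    {"x": 0,"y": 0,"z": 0.05,"rx": 0,"ry": 0,"rz": 0,"jaw": 0.5},
    {"x": 0,"y": 0,"z": 0.05,"rx": 0,"ry": 0,"rz": 0,"jaw": 0.5},
    {"x": 0,"y": 0,"z": 0,"rx": 0,"ry": 0,"rz": 0,"jaw": 0.5},
    {"x": 0,"y": 0,"z": 0,"rx": 0,"ry": 0,"rz": 0,"jaw": 0.5},
  ],
)

```text
clock: 9.0
tool_pos: [0.4654, -0.0568, 0.1403]
eef_rot: [0.026, 1.0, 0.0, 0.0]
contact_force: [-0.6, 3.2, -1.1]
opening: 0.106
finger_force: 45.0
```

Run:
```python
from plant import *
from h import *
s=get_state();show(s)
```

```text
t 9.0 pos [ 0.4654 -0.0568  0.1403] yawx 3.089 tz [ 0.  0. -1.] F [-0.6  3.2 -1.1] M [ 0.77 -0.05  0.01] open 9.4 ff 45.0 q [ 0.17  0.69 -0.24  2.12  0.43  0.37  1.11]
```

send_rows(
  motion=[
    {"x": 0,"y": 0.08,"z": 0.05,"rx": 0,"ry": 0,"rz": 0,"jaw": 0.5},
    {"x": 0,"y": 0,"z": 0.05,"rx": 0,"ry": 0,"rz": 0,"jaw": 0.5},
    {"x": 0,"y": 0,"z": 0,"rx": 0,"ry": 0,"rz": 0,"jaw": 0.5},
    {"x": 0,"y": 0,"z": 0,"rx": 0,"ry": 0,"rz": 0,"jaw": 0.5},
    {"x": 0,"y": 0,"z": 0,"rx": 0,"ry": 0,"rz": 0,"jaw": 0.5},
  ],
)

```text
clock: 9.5
tool_pos: [0.4653, -0.0565, 0.1392]
eef_rot: [0.027, 1.0, -0.0, -0.0]
contact_force: [0.3, 1.6, -2.9]
opening: 0.112
finger_force: 45.0
```

send_rows(
  motion=[
    {"x": 0,"y": 0,"z": 0.05,"rx": 0,"ry": 0,"rz": 0,"jaw": 0.5},
    {"x": 0,"y": 0,"z": 0,"rx": 0,"ry": 0,"rz": 0,"jaw": 0.5},
    {"x": 0,"y": 0,"z": 0.05,"rx": 0,"ry": 0,"rz": 0,"jaw": 0.5},
    {"x": 0,"y": 0,"z": 0,"rx": 0,"ry": 0,"rz": 0,"jaw": 0.5},
    {"x": 0,"y": 0,"z": 0,"rx": 0,"ry": 0,"rz": 0,"jaw": 0.5},
  ],
)

```text
clock: 10.0
tool_pos: [0.4653, -0.0564, 0.1382]
eef_rot: [0.026, 1.0, -0.0, -0.0]
contact_force: [-0.2, 0.8, -1.5]
opening: 0.112
finger_force: 45.0
```

send_rows(
  motion=[
    {"x": 0,"y": 0.03,"z": 0.05,"rx": 0,"ry": 0,"rz": 0,"jaw": 0.5},
    {"x": 0,"y": 0,"z": 0,"rx": 0,"ry": 0,"rz": 0,"jaw": 0.5},
    {"x": 0,"y": 0,"z": 0,"rx": 0,"ry": 0,"rz": 0,"jaw": 0.5},
    {"x": 0,"y": 0,"z": 0,"rx": 0,"ry": 0,"rz": 0,"jaw": 0.5},
    {"x": 0,"y": 0,"z": 0,"rx": 0,"ry": 0,"rz": 0,"jaw": 0.5},
  ],
)

```text
clock: 10.5
tool_pos: [0.4654, -0.0562, 0.1378]
eef_rot: [0.026, 1.0, -0.0, 0.0]
contact_force: [1.2, 0.2, 1.7]
opening: 0.108
finger_force: 45.0
```

send_rows(
  motion=[
    {"x": 0,"y": 0,"z": 0.05,"rx": 0,"ry": 0,"rz": 0,"jaw": 0.5},
    {"x": 0,"y": 0,"z": 0,"rx": 0,"ry": 0,"rz": 0,"jaw": 0.5},
    {"x": 0,"y": 0,"z": 0,"rx": 0,"ry": 0,"rz": 0,"jaw": 0.5},
    {"x": 0,"y": 0,"z": 0,"rx": 0,"ry": 0,"rz": 0,"jaw": 0.5},
    {"x": 0,"y": 0,"z": 0,"rx": 0,"ry": 0,"rz": 0,"jaw": 0.5},
  ],
)

```text
clock: 11.0
tool_pos: [0.4655, -0.0561, 0.1374]
eef_rot: [0.026, 1.0, -0.0, 0.0]
contact_force: [-0.4, 0.0, 5.4]
opening: 0.109
finger_force: 45.0
```

send_rows(
  motion=[
    {"x": 0,"y": 0,"z": 0.05,"rx": 0,"ry": 0,"rz": 0,"jaw": 0.5},
    {"x": 0,"y": 0,"z": 0,"rx": 0,"ry": 0,"rz": 0,"jaw": 0.5},
    {"x": 0,"y": 0,"z": 0,"rx": 0,"ry": 0,"rz": 0,"jaw": 0.5},
    {"x": 0,"y": 0,"z": 0,"rx": 0,"ry": 0,"rz": 0,"jaw": 0.5},
    {"x": 0,"y": 0,"z": 0,"rx": 0,"ry": 0,"rz": 0,"jaw": 0.5},
  ],
)

```text
clock: 11.5
tool_pos: [0.4655, -0.0561, 0.1372]
eef_rot: [0.026, 1.0, -0.0, 0.0]
contact_force: [-1.3, -0.9, 8.5]
opening: 0.107
finger_force: 45.0
```

send_rows(
  motion=[
    {"x": 0,"y": 0,"z": -0.06,"rx": 0,"ry": 0,"rz": 0,"jaw": 0.5},
    {"x": 0,"y": 0,"z": 0,"rx": 0,"ry": 0,"rz": 0.02,"jaw": 0.5},
    {"x": 0,"y": 0,"z": 0,"rx": 0,"ry": 0,"rz": 0.02,"jaw": 0.5},
    {"x": 0,"y": 0,"z": 0,"rx": 0,"ry": 0,"rz": 0.02,"jaw": 0.5},
    {"x": 0,"y": 0,"z": 0,"rx": 0,"ry": 0,"rz": 0.02,"jaw": 0.5},
  ],
)

```text
clock: 12.0
tool_pos: [0.4654, -0.0557, 0.1372]
eef_rot: [0.067, 0.998, 0.0, 0.0]
contact_force: [-0.6, 1.6, 2.6]
opening: 0.111
finger_force: 45.0
```

Run:
```python
from plant import *
from h import *
s=get_state();show(s)
```

```text
t 12.0 pos [ 0.4654 -0.0557  0.1372] yawx 3.007 tz [ 0.     0.001 -1.   ] F [-0.6  1.6  2.6] M [ 0.16  0.03 -0.03] open 9.8 ff 45.0 q [ 0.15  0.7  -0.21  2.13  0.4   0.35  1.05]
```

send_rows(
  motion=[
    {"x": 0,"y": 0,"z": 0,"rx": 0,"ry": 0,"rz": 0.02,"jaw": 0.5},
    {"x": 0,"y": 0,"z": 0,"rx": 0,"ry": 0,"rz": 0.02,"jaw": 0.5},
    {"x": 0,"y": 0,"z": 0,"rx": 0,"ry": 0,"rz": 0.02,"jaw": 0.5},
    {"x": 0,"y": 0,"z": 0,"rx": 0,"ry": 0,"rz": 0.02,"jaw": 0.5},
    {"x": 0,"y": 0,"z": 0,"rx": 0,"ry": 0,"rz": 0,"jaw": 0.5},
  ],
)

```text
clock: 12.5
tool_pos: [0.4652, -0.056, 0.1371]
eef_rot: [0.107, 0.994, -0.0, -0.0]
contact_force: [1.0, 0.7, -1.3]
opening: 0.11
finger_force: 45.0
```

send_rows(
  motion=[
    {"x": 0,"y": 0,"z": 0.05,"rx": 0,"ry": 0,"rz": 0,"jaw": 0.5},
    {"x": 0,"y": 0,"z": 0,"rx": 0,"ry": 0,"rz": 0,"jaw": 0.5},
    {"x": 0,"y": 0,"z": 0,"rx": 0,"ry": 0,"rz": 0,"jaw": 0.5},
    {"x": 0,"y": 0,"z": 0,"rx": 0,"ry": 0,"rz": 0,"jaw": 0.5},
    {"x": 0,"y": 0,"z": 0,"rx": 0,"ry": 0,"rz": 0,"jaw": 0.5},
  ],
)

```text
clock: 13.0
tool_pos: [0.4653, -0.0561, 0.1368]
eef_rot: [0.106, 0.994, -0.0, -0.0]
contact_force: [-0.4, 0.8, 0.6]
opening: 0.106
finger_force: 45.0
```

send_rows(
  motion=[
    {"x": 0,"y": 0,"z": 0.02,"rx": 0,"ry": 0,"rz": 0.02,"jaw": 0.5},
    {"x": 0,"y": 0,"z": 0,"rx": 0,"ry": 0,"rz": 0.02,"jaw": 0.5},
    {"x": 0,"y": 0,"z": 0,"rx": 0,"ry": 0,"rz": 0.02,"jaw": 0.5},
    {"x": 0,"y": 0,"z": 0,"rx": 0,"ry": 0,"rz": 0.02,"jaw": 0.5},
    {"x": 0,"y": 0,"z": 0,"rx": 0,"ry": 0,"rz": 0,"jaw": 0.5},
  ],
)

```text
clock: 13.5
tool_pos: [0.4653, -0.056, 0.1365]
eef_rot: [0.146, 0.989, -0.0, -0.0]
contact_force: [-0.5, 0.7, -1.2]
opening: 0.109
finger_force: 45.0
```

Run:
```python
from plant import *
from h import *
s=get_state();show(s)
```

```text
t 13.5 pos [ 0.4653 -0.056   0.1365] yawx 2.848 tz [-0. -0. -1.] F [-0.5  0.7 -1.2] M [-0.02 -0.06 -0.01] open 9.6 ff 45.0 q [ 0.13  0.7  -0.17  2.13  0.33  0.34  0.96]
```

send_rows(
  motion=[
    {"x": 0,"y": 0,"z": 0.05,"rx": 0,"ry": 0,"rz": 0,"jaw": 0.5},
    {"x": 0,"y": 0,"z": 0,"rx": 0,"ry": 0,"rz": 0,"jaw": 0.5},
    {"x": 0,"y": 0,"z": 0.03,"rx": 0,"ry": 0,"rz": 0,"jaw": 0.5},
    {"x": 0,"y": 0,"z": 0,"rx": 0,"ry": 0,"rz": 0,"jaw": 0.5},
    {"x": 0,"y": 0,"z": 0,"rx": 0,"ry": 0,"rz": 0,"jaw": 0.5},
  ],
)

```text
clock: 14.0
tool_pos: [0.4654, -0.0559, 0.1359]
eef_rot: [0.146, 0.989, 0.0, 0.0]
contact_force: [-0.4, 0.6, 0.3]
opening: 0.11
finger_force: 45.0
```

send_rows(
  motion=[
    {"x": 0,"y": 0,"z": 0.02,"rx": 0,"ry": 0,"rz": 0.02,"jaw": 0.5},
    {"x": 0,"y": 0,"z": 0.02,"rx": 0,"ry": 0,"rz": 0.02,"jaw": 0.5},
    {"x": 0,"y": 0,"z": 0.02,"rx": 0,"ry": 0,"rz": 0.02,"jaw": 0.5},
    {"x": 0,"y": 0,"z": 0,"rx": 0,"ry": 0,"rz": 0,"jaw": 0.5},
    {"x": 0,"y": 0,"z": 0,"rx": 0,"ry": 0,"rz": 0,"jaw": 0.5},
  ],
)

```text
clock: 14.5
tool_pos: [0.4655, -0.056, 0.1352]
eef_rot: [0.175, 0.984, 0.0, 0.0]
contact_force: [0.9, -0.2, 0.4]
opening: 0.109
finger_force: 45.0
```

Run:
```python
from plant import *
from h import *
s=get_state();show(s)
```

```text
t 14.5 pos [ 0.4655 -0.056   0.1352] yawx 2.789 tz [ 0.  0. -1.] F [ 0.9 -0.2  0.4] M [ 0.03 -0.01 -0.03] open 9.6 ff 45.0 q [ 0.12  0.7  -0.16  2.13  0.31  0.33  0.92]
```

send_rows(
  motion=[
    {"x": 0,"y": 0,"z": 0.05,"rx": 0,"ry": 0,"rz": 0,"jaw": 0.5},
    {"x": 0,"y": 0,"z": 0,"rx": 0,"ry": 0,"rz": 0,"jaw": 0.5},
    {"x": 0,"y": 0,"z": 0.05,"rx": 0,"ry": 0,"rz": 0,"jaw": 0.5},
    {"x": 0,"y": 0,"z": 0,"rx": 0,"ry": 0,"rz": 0,"jaw": 0.5},
    {"x": 0,"y": 0,"z": 0,"rx": 0,"ry": 0,"rz": 0,"jaw": 0.5},
  ],
)

```text
clock: 15.0
tool_pos: [0.4655, -0.056, 0.1342]
eef_rot: [0.176, 0.984, 0.0, 0.0]
contact_force: [0.8, -0.7, 3.4]
opening: 0.111
finger_force: 45.0
```

Run:
```python
from plant import *
from h import *
s=get_state();show(s)
```

```text
t 15.0 pos [ 0.4655 -0.056   0.1342] yawx 2.789 tz [ 0.  0. -1.] F [ 0.8 -0.7  3.4] M [ 0.01 -0.05 -0.11] open 9.8 ff 45.0 q [ 0.12  0.7  -0.16  2.13  0.31  0.33  0.92]
```

send_rows(
  motion=[
    {"x": 0,"y": 0,"z": 0,"rx": 0,"ry": 0,"rz": 0.03,"jaw": 0.5},
    {"x": 0,"y": 0,"z": 0,"rx": 0,"ry": 0,"rz": 0.02,"jaw": 0.5},
    {"x": 0,"y": 0,"z": 0.05,"rx": 0,"ry": 0,"rz": 0,"jaw": 0.5},
    {"x": 0,"y": 0,"z": 0.05,"rx": 0,"ry": 0,"rz": 0,"jaw": 0.5},
    {"x": 0,"y": 0,"z": 0,"rx": 0,"ry": 0,"rz": 0,"jaw": 0.5},
  ],
)

```text
clock: 15.5
tool_pos: [0.4653, -0.0558, 0.133]
eef_rot: [0.2, 0.98, 0.0, -0.0]
contact_force: [1.3, 0.8, -0.5]
opening: 0.107
finger_force: 45.0
```

Run:
```python
from plant import *
from h import *
s=get_state();show(s)
```

```text
t 15.5 pos [ 0.4653 -0.0558  0.133 ] yawx 2.739 tz [-0.  0. -1.] F [ 1.3  0.8 -0.5] M [ 0.15 -0.17 -0.06] open 9.4 ff 45.0 q [ 0.11  0.7  -0.14  2.13  0.29  0.33  0.89]
```

send_rows(
  motion=[
    {"x": 0,"y": 0,"z": 0,"rx": 0,"ry": 0,"rz": 0.03,"jaw": 0.5},
    {"x": 0,"y": 0,"z": 0.1,"rx": 0,"ry": 0,"rz": 0,"jaw": 0.5},
    {"x": 0,"y": 0,"z": 0.1,"rx": 0,"ry": 0,"rz": 0,"jaw": 0.5},
    {"x": 0,"y": 0,"z": 0.1,"rx": 0,"ry": 0,"rz": 0,"jaw": 0.5},
    {"x": 0,"y": 0,"z": 0,"rx": 0,"ry": 0,"rz": 0,"jaw": 0.5},
  ],
)

```text
clock: 16.0
tool_pos: [0.4653, -0.0559, 0.13]
eef_rot: [0.215, 0.977, 0.0, -0.0]
contact_force: [0.8, 0.9, -2.1]
opening: 0.114
finger_force: 45.0
```

Run:
```python
from plant import *
from h import *
s=get_state();show(s)
```

```text
t 16.0 pos [ 0.4653 -0.0559  0.13  ] yawx 2.709 tz [-0.  0. -1.] F [ 0.8  0.9 -2.1] M [ 0.13 -0.08  0.02] open 10.1 ff 45.0 q [ 0.1   0.71 -0.13  2.13  0.28  0.32  0.87]
```

Free of contact; going home, then a light press.

send_rows(
  motion=[
    {"x": 0,"y": 0,"z": 0.1,"rx": 0,"ry": 0,"rz": 0,"jaw": 0.5},
    {"x": 0,"y": 0,"z": 0.1,"rx": 0,"ry": 0,"rz": 0,"jaw": 0.5},
    {"x": 0,"y": 0,"z": 0.1,"rx": 0,"ry": 0,"rz": 0,"jaw": 0.5},
    {"x": 0,"y": 0,"z": 0.05,"rx": 0,"ry": 0,"rz": 0,"jaw": 0.5},
    {"x": 0,"y": 0,"z": 0.05,"rx": 0,"ry": 0,"rz": 0,"jaw": 0.5},
  ],
)

```text
clock: 16.5
tool_pos: [0.4654, -0.0559, 0.1263]
eef_rot: [0.215, 0.977, 0.0, 0.0]
contact_force: [-0.3, 1.3, 7.4]
opening: 0.11
finger_force: 45.0
```

send_rows(
  motion=[
    {"x": 0,"y": 0,"z": 0.05,"rx": 0,"ry": 0,"rz": 0,"jaw": 0.5},
    {"x": 0,"y": 0,"z": 0,"rx": 0,"ry": 0,"rz": 0,"jaw": 0.5},
    {"x": 0,"y": 0,"z": 0.05,"rx": 0,"ry": 0,"rz": 0,"jaw": 0.5},
    {"x": 0,"y": 0,"z": 0,"rx": 0,"ry": 0,"rz": 0,"jaw": 0.5},
    {"x": 0,"y": 0,"z": 0,"rx": 0,"ry": 0,"rz": 0,"jaw": 0.5},
  ],
)

```text
clock: 17.0
tool_pos: [0.4654, -0.0559, 0.1263]
eef_rot: [0.215, 0.977, -0.0, 0.0]
contact_force: [-1.7, 1.2, 12.6]
opening: 0.11
finger_force: 45.0
```

Run:
```python
from plant import *
from h import *
s=get_state();show(s)
```

```text
t 17.0 pos [ 0.4654 -0.0559  0.1263] yawx 2.709 tz [ 0.001 -0.    -1.   ] F [-1.7  1.2 12.6] M [ 0.25  0.44 -0.01] open 9.7 ff 45.0 q [ 0.1   0.71 -0.13  2.14  0.28  0.3   0.87]
```

send_rows(
  motion=[
    {"x": 0,"y": 0,"z": -0.05,"rx": 0,"ry": 0,"rz": 0.04,"jaw": 0.5},
    {"x": 0,"y": 0,"z": 0,"rx": 0,"ry": 0,"rz": 0.06,"jaw": 0.5},
    {"x": 0,"y": 0,"z": 0,"rx": 0,"ry": 0,"rz": 0.06,"jaw": 0.5},
    {"x": 0,"y": 0,"z": 0,"rx": 0,"ry": 0,"rz": 0.06,"jaw": 0.5},
    {"x": 0,"y": 0,"z": 0,"rx": 0,"ry": 0,"rz": 0.06,"jaw": 0.5},
  ],
)

```text
clock: 17.5
tool_pos: [0.4662, -0.056, 0.1263]
eef_rot: [0.35, 0.937, 0.0, 0.001]
contact_force: [0.5, 0.7, 6.7]
opening: 0.107
finger_force: 45.0
```

Run:
```python
from plant import *
from h import *
s=get_state();show(s)
```

```text
t 17.5 pos [ 0.4662 -0.056   0.1263] yawx 2.426 tz [ 0.002 -0.    -1.   ] F [0.5 0.7 6.7] M [ 0.16 -0.1   0.11] open 9.4 ff 45.0 q [ 0.07  0.71 -0.07  2.14  0.16  0.29  0.71]
```

send_rows(
  motion=[
    {"x": 0,"y": 0,"z": 0,"rx": 0,"ry": 0,"rz": 0.08,"jaw": 0.5},
    {"x": 0,"y": 0,"z": 0,"rx": 0,"ry": 0,"rz": 0.08,"jaw": 0.5},
    {"x": 0,"y": 0,"z": 0,"rx": 0,"ry": 0,"rz": 0.08,"jaw": 0.5},
    {"x": 0,"y": 0,"z": 0,"rx": 0,"ry": 0,"rz": 0.08,"jaw": 0.5},
    {"x": 0,"y": 0,"z": 0,"rx": 0,"ry": 0,"rz": 0.08,"jaw": 0.5},
  ],
)

```text
clock: 18.0
tool_pos: [0.466, -0.056, 0.1263]
eef_rot: [0.529, 0.849, 0.0, 0.001]
contact_force: [-0.3, 0.3, 6.6]
opening: 0.11
finger_force: 45.1
```

send_rows(
  motion=[
    {"x": 0,"y": 0,"z": 0,"rx": 0,"ry": 0,"rz": 0.08,"jaw": 0.5},
    {"x": 0,"y": 0,"z": 0,"rx": 0,"ry": 0,"rz": 0.08,"jaw": 0.5},
    {"x": 0,"y": 0,"z": 0,"rx": 0,"ry": 0,"rz": 0.08,"jaw": 0.5},
    {"x": 0,"y": 0,"z": 0,"rx": 0,"ry": 0,"rz": 0.04,"jaw": 0.5},
    {"x": 0,"y": 0,"z": 0,"rx": 0,"ry": 0,"rz": 0,"jaw": 0.5},
  ],
)

```text
clock: 18.5
tool_pos: [0.4658, -0.0559, 0.1263]
eef_rot: [0.642, 0.767, 0.0, 0.0]
contact_force: [0.3, 1.1, 6.9]
opening: 0.108
finger_force: 45.0
```

Run:
```python
from plant import *
from h import *
s=get_state();show(s)
```

```text
t 18.5 pos [ 0.4658 -0.0559  0.1263] yawx 1.749 tz [ 0.001 -0.    -1.   ] F [0.3 1.1 6.9] M [0.02 0.16 0.17] open 9.5 ff 45.0 q [-0.02  0.72  0.06  2.14 -0.14  0.28  0.34]
```

send_rows(
  motion=[
    {"x": 0,"y": 0,"z": 0,"rx": 0,"ry": 0,"rz": 0.05,"jaw": 0.5},
    {"x": 0,"y": 0,"z": 0,"rx": 0,"ry": 0,"rz": 0.05,"jaw": 0.5},
    {"x": 0,"y": 0,"z": 0,"rx": 0,"ry": 0,"rz": 0.03,"jaw": 0.5},
    {"x": 0,"y": 0,"z": 0,"rx": 0,"ry": 0,"rz": 0,"jaw": 0.5},
    {"x": 0,"y": 0,"z": 0,"rx": 0,"ry": 0,"rz": 0,"jaw": 0.5},
  ],
)

```text
clock: 19.0
tool_pos: [0.4657, -0.0559, 0.1263]
eef_rot: [0.69, 0.724, 0.0, 0.0]
contact_force: [-0.1, 1.2, 7.1]
opening: 0.104
finger_force: 45.1
```

Run:
```python
from plant import *
from h import *
s=get_state();show(s)
```

```text
t 19.0 pos [ 0.4657 -0.0559  0.1263] yawx 1.619 tz [ 0.001  0.    -1.   ] F [-0.1  1.2  7.1] M [-0.01  0.21  0.21] open 9.2 ff 45.1 q [-0.03  0.72  0.08  2.14 -0.2   0.28  0.27]
```

send_rows(
  motion=[
    {"x": 0,"y": 0,"z": -0.05,"rx": 0,"ry": 0,"rz": 0,"jaw": 0.5},
    {"x": 0,"y": 0,"z": 0,"rx": 0,"ry": 0,"rz": 0,"jaw": 3},
    {"x": 0,"y": 0,"z": 0,"rx": 0,"ry": 0,"rz": 0,"jaw": 3},
    {"x": 0,"y": 0,"z": 0,"rx": 0,"ry": 0,"rz": 0,"jaw": 3},
    {"x": 0,"y": 0,"z": 0,"rx": 0,"ry": 0,"rz": 0,"jaw": 3},
  ],
)

```text
clock: 19.5
tool_pos: [0.4652, -0.0561, 0.1261]
eef_rot: [0.69, 0.724, -0.0, -0.0]
contact_force: [-0.2, 0.0, 0.8]
opening: 0.345
finger_force: 0.0
```

send_rows(
  motion=[
    {"x": 0,"y": 0,"z": -0.5,"rx": 0,"ry": 0,"rz": 0,"jaw": 3},
    {"x": 0,"y": 0,"z": -1,"rx": 0,"ry": 0,"rz": 0,"jaw": 3},
    {"x": 0,"y": 0,"z": -1.5,"rx": 0,"ry": 0,"rz": 0,"jaw": 3},
    {"x": 0,"y": 0,"z": -1.5,"rx": 0,"ry": 0,"rz": 0,"jaw": 3},
    {"x": 0,"y": 0,"z": -1,"rx": 0,"ry": 0,"rz": 0,"jaw": 3},
  ],
)

```text
clock: 20.0
tool_pos: [0.4657, -0.0561, 0.1828]
eef_rot: [0.69, 0.724, 0.001, 0.001]
contact_force: [1.2, -0.2, -0.5]
opening: 0.346
finger_force: 0.0
```

Run:
```python
from plant import *
from h import *
s=get_state();show(s)
k=np.array([.4655,-.0562]);y=np.array([.05,.9987])
a=k+y*.128;b=k+y*.262
rows(s,[((*a,.180),1.62,4),((*a,.108),1.62,4),((*b,.108),1.62,1)])
```

```text
t 20.0 pos [ 0.4657 -0.0561  0.1828] yawx 1.619 tz [ 0.002 -0.    -1.   ] F [ 1.2 -0.2 -0.5] M [-0.06  0.01  0.  ] open 30.5 ff 0.0 q [-0.06  0.61  0.13  2.1  -0.18  0.43  0.25]
xyz [3.18 0.31 0.07] r [ 0.  0. -0.]
xyz [3.18 0.31 0.07] r [ 0.  0. -0.]
xyz [3.18 0.31 0.07] r [ 0.  0. -0.]
xyz [3.18 0.31 0.07] r [ 0.  0. -0.]
--
xyz [-0.   0.   1.8] r [-0. -0.  0.]
xyz [-0.   0.   1.8] r [-0. -0.  0.]
xyz [-0.   0.   1.8] r [-0. -0. -0.]
xyz [-0.   0.   1.8] r [-0. -0.  0.]
--
xyz [13.33  1.33 -0.  ] r [0. 0. 0.]
--
```

send_rows(
  motion=[
    {"x": 3.2,"y": 0.3,"z": 0,"rx": 0,"ry": 0,"rz": 0,"jaw": 3},
    {"x": 3.2,"y": 0.3,"z": 0,"rx": 0,"ry": 0,"rz": 0,"jaw": 3},
    {"x": 3.2,"y": 0.3,"z": 0,"rx": 0,"ry": 0,"rz": 0,"jaw": 3},
    {"x": 3.1,"y": 0.3,"z": 0,"rx": 0,"ry": 0,"rz": 0,"jaw": 3},
    {"x": 0,"y": 0,"z": 0,"rx": 0,"ry": 0,"rz": 0,"jaw": 3},
  ],
)

```text
clock: 20.5
tool_pos: [0.4715, 0.0767, 0.1815]
eef_rot: [0.687, 0.727, 0.001, -0.001]
contact_force: [-0.4, -0.0, 0.2]
opening: 0.339
finger_force: 0.0
```

Run:
```python
from plant import *
from h import *
s=get_state();show(s)
d=snapshot("side");t=snapshot("top")
r=lambda im,k:cv2.resize(cv2.cvtColor(im,4),None,fx=k,fy=k,interpolation=cv2.INTER_CUBIC)
a=r(d["img"][140:280,165:285],4);b=r(t["img"][222:302,195:270],4)
o=np.zeros((560,790,3),np.uint8);o[:a.shape[0],:a.shape[1]]=a;o[:b.shape[0],485:485+b.shape[1]]=b;cv2.imwrite("pics/s4.png",o)
```

```text
t 20.5 pos [0.4715 0.0767 0.1815] yawx 1.627 tz [ 0.001  0.003 -1.   ] F [-0.4 -0.   0.2] M [-0.06 -0.01 -0.01] open 29.8 ff 0.0 q [-0.36  0.62  0.17  2.08 -0.23  0.45  0.04]
```

View pics/s4.png

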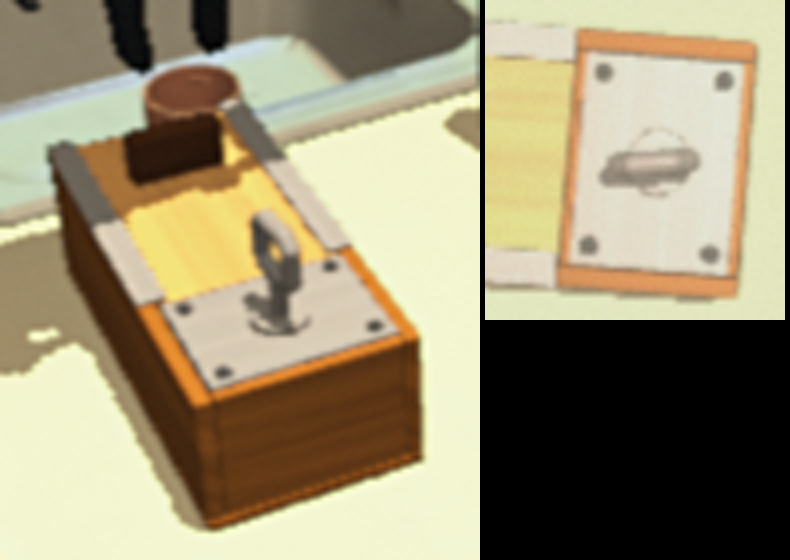

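The views show the key standing home with its shoulder on the plate, turned about a quarter, its bow along the box's length (top crop (650,165)). The handle is clear of the fingers and not yet moved.

send_rows(
  motion=[
    {"x": 0,"y": 0,"z": 1,"rx": 0,"ry": 0,"rz": 0,"jaw": 3},
    {"x": 0,"y": 0,"z": 0,"rx": 0,"ry": 0,"rz": 0,"jaw": 3},
    {"x": 0,"y": 0,"z": 0,"rx": 0,"ry": 0,"rz": 0,"jaw": 3},
    {"x": 0,"y": 0,"z": 0,"rx": 0,"ry": 0,"rz": 0,"jaw": 3},
    {"x": 0,"y": 0,"z": 0,"rx": 0,"ry": 0,"rz": 0,"jaw": 3},
  ],
)

```text
clock: 21.1
tool_pos: [0.4713, 0.071, 0.1713]
eef_rot: [0.69, 0.724, 0.0, 0.0]
contact_force: [-0.6, 1.0, -0.2]
opening: 0.337
finger_force: 0.0
```

send_rows(
  motion=[
    {"x": 0,"y": 0,"z": 1.5,"rx": 0,"ry": 0,"rz": 0,"jaw": 3},
    {"x": 0,"y": 0,"z": 2,"rx": 0,"ry": 0,"rz": 0,"jaw": 3},
    {"x": 0,"y": 0,"z": 2,"rx": 0,"ry": 0,"rz": 0,"jaw": 3},
    {"x": 0,"y": 0,"z": 0.8,"rx": 0,"ry": 0,"rz": 0,"jaw": 3},
    {"x": 0,"y": 0,"z": 0,"rx": 0,"ry": 0,"rz": 0,"jaw": 3},
  ],
)

```text
clock: 21.6
tool_pos: [0.4708, 0.0713, 0.1075]
eef_rot: [0.69, 0.724, -0.001, -0.001]
contact_force: [-0.1, 0.1, 0.2]
opening: 0.341
finger_force: 0.0
```

Run:
```python
from plant import *
from h import *
s=get_state();show(s)
k=np.array([.4655,-.0562]);y=np.array([.05,.9987])
b=k+y*.257
rows(s,[((*b,.108),1.62,1)])
```

```text
t 21.6 pos [0.4708 0.0713 0.1075] yawx 1.619 tz [-0.002 -0.    -1.   ] F [-0.1  0.1  0.2] M [-0.1   0.12  0.02] open 30.0 ff 0.0 q [-0.31  0.76  0.1   2.13 -0.27  0.26  0.07]
xyz [12.87  1.37 -0.05] r [-0.002  0.    -0.001]
--
```

Push slowly: 1 cm per row with about 0.1 cm y.

send_rows(
  motion=[
    {"x": 0.5,"y": 0.05,"z": 0,"rx": 0,"ry": 0,"rz": 0,"jaw": 3},
    {"x": 0.5,"y": 0.05,"z": 0,"rx": 0,"ry": 0,"rz": 0,"jaw": 3},
    {"x": 0.8,"y": 0.1,"z": 0,"rx": 0,"ry": 0,"rz": 0,"jaw": 3},
    {"x": 0.8,"y": 0.1,"z": 0,"rx": 0,"ry": 0,"rz": 0,"jaw": 3},
    {"x": 0.4,"y": 0.05,"z": 0,"rx": 0,"ry": 0,"rz": 0,"jaw": 3},
  ],
)

```text
clock: 22.1
tool_pos: [0.4735, 0.103, 0.1086]
eef_rot: [0.689, 0.724, 0.001, 0.0]
contact_force: [-0.8, -1.3, 1.0]
opening: 0.342
finger_force: 0.8
```

Run:
```python
from plant import *
from h import *
s=get_state();show(s)
```

```text
t 22.1 pos [0.4735 0.103  0.1086] yawx 1.62 tz [ 0.001  0.001 -1.   ] F [-0.8 -1.3  1. ] M [-0.38  0.08 -0.04] open 30.1 ff 0.8 q [-0.38  0.77  0.11  2.11 -0.29  0.28  0.03]
```

send_rows(
  motion=[
    {"x": 0.8,"y": 0.08,"z": 0,"rx": 0,"ry": 0,"rz": 0,"jaw": 3},
    {"x": 1,"y": 0.1,"z": 0,"rx": 0,"ry": 0,"rz": 0,"jaw": 3},
    {"x": 1,"y": 0.1,"z": 0,"rx": 0,"ry": 0,"rz": 0,"jaw": 3},
    {"x": 1,"y": 0.1,"z": 0,"rx": 0,"ry": 0,"rz": 0,"jaw": 3},
    {"x": 1,"y": 0.1,"z": 0,"rx": 0,"ry": 0,"rz": 0,"jaw": 3},
  ],
)

```text
clock: 22.6
tool_pos: [0.476, 0.1508, 0.1082]
eef_rot: [0.69, 0.724, 0.0, 0.0]
contact_force: [0.5, -1.6, 2.2]
opening: 0.342
finger_force: 1.1
```

send_rows(
  motion=[
    {"x": 1,"y": 0.1,"z": 0,"rx": 0,"ry": 0,"rz": 0,"jaw": 3},
    {"x": 1,"y": 0.1,"z": 0,"rx": 0,"ry": 0,"rz": 0,"jaw": 3},
    {"x": 0.8,"y": 0.1,"z": 0,"rx": 0,"ry": 0,"rz": 0,"jaw": 3},
    {"x": 0.6,"y": 0.05,"z": 0,"rx": 0,"ry": 0,"rz": 0,"jaw": 3},
    {"x": 0.4,"y": 0.05,"z": 0,"rx": 0,"ry": 0,"rz": 0,"jaw": 3},
  ],
)

```text
clock: 23.1
tool_pos: [0.4779, 0.1886, 0.1081]
eef_rot: [0.69, 0.724, 0.0, -0.0]
contact_force: [0.6, -1.3, 1.3]
opening: 0.337
finger_force: 0.9
```

send_rows(
  motion=[
    {"x": 0.3,"y": 0.03,"z": 0,"rx": 0,"ry": 0,"rz": 0,"jaw": 3},
    {"x": 0.3,"y": 0.03,"z": 0,"rx": 0,"ry": 0,"rz": 0,"jaw": 3},
    {"x": 0.2,"y": 0.02,"z": 0,"rx": 0,"ry": 0,"rz": 0,"jaw": 3},
    {"x": 0,"y": 0,"z": 0,"rx": 0,"ry": 0,"rz": 0,"jaw": 3},
    {"x": 0,"y": 0,"z": 0,"rx": 0,"ry": 0,"rz": 0,"jaw": 3},
  ],
)

```text
clock: 23.6
tool_pos: [0.4783, 0.1963, 0.1082]
eef_rot: [0.69, 0.724, 0.0, -0.0]
contact_force: [0.2, -0.2, 0.7]
opening: 0.339
finger_force: 0.0
```

Now small steps to the stop.

send_rows(
  motion=[
    {"x": 0.2,"y": 0.02,"z": 0,"rx": 0,"ry": 0,"rz": 0,"jaw": 3},
    {"x": 0.2,"y": 0.02,"z": 0,"rx": 0,"ry": 0,"rz": 0,"jaw": 3},
    {"x": 0.1,"y": 0.01,"z": 0,"rx": 0,"ry": 0,"rz": 0,"jaw": 3},
    {"x": 0.1,"y": 0.01,"z": 0,"rx": 0,"ry": 0,"rz": 0,"jaw": 3},
    {"x": 0,"y": 0,"z": 0,"rx": 0,"ry": 0,"rz": 0,"jaw": 3},
  ],
)

```text
clock: 24.1
tool_pos: [0.4783, 0.1977, 0.1082]
eef_rot: [0.692, 0.722, -0.002, 0.001]
contact_force: [-0.5, -9.6, 2.1]
opening: 0.34
finger_force: 4.6
```

send_rows(
  motion=[
    {"x": 0.1,"y": 0.01,"z": 0,"rx": 0,"ry": 0,"rz": 0,"jaw": 3},
    {"x": 0.1,"y": 0.01,"z": 0,"rx": 0,"ry": 0,"rz": 0,"jaw": 3},
    {"x": 0.1,"y": 0.01,"z": 0,"rx": 0,"ry": 0,"rz": 0,"jaw": 3},
    {"x": 0,"y": 0,"z": 0,"rx": 0,"ry": 0,"rz": 0,"jaw": 3},
    {"x": 0,"y": 0,"z": 0,"rx": 0,"ry": 0,"rz": 0,"jaw": 3},
  ],
)

```text
clock: 24.6
tool_pos: [0.4782, 0.1979, 0.1082]
eef_rot: [0.693, 0.721, -0.004, 0.002]
contact_force: [-0.9, -13.9, 4.4]
opening: 0.342
finger_force: 7.1
```

send_rows(
  motion=[
    {"x": -0.8,"y": -0.08,"z": 0,"rx": 0,"ry": 0,"rz": 0,"jaw": 3},
    {"x": -0.8,"y": -0.08,"z": 0,"rx": 0,"ry": 0,"rz": 0,"jaw": 3},
    {"x": 0,"y": 0,"z": -1,"rx": 0,"ry": 0,"rz": 0,"jaw": 3},
    {"x": 0,"y": 0,"z": -2,"rx": 0,"ry": 0,"rz": 0,"jaw": 3},
    {"x": 0,"y": 0,"z": -3,"rx": 0,"ry": 0,"rz": 0,"jaw": 3},
  ],
)

```text
clock: 25.1
tool_pos: [0.4772, 0.1897, 0.1685]
eef_rot: [0.689, 0.724, -0.001, -0.001]
contact_force: [-0.1, 0.7, -0.7]
opening: 0.342
finger_force: 0.0
```

send_rows(
  motion=[
    {"x": 0,"y": 0,"z": -3,"rx": 0,"ry": 0,"rz": 0,"jaw": 3},
    {"x": 4,"y": 0,"z": -2,"rx": 0,"ry": 0,"rz": 0,"jaw": 3},
    {"x": 4,"y": 0,"z": 0,"rx": 0,"ry": 0,"rz": 0,"jaw": 3},
    {"x": 4,"y": 0,"z": 0,"rx": 0,"ry": 0,"rz": 0,"jaw": 3},
    {"x": 0,"y": 0,"z": 0,"rx": 0,"ry": 0,"rz": 0,"jaw": 3},
  ],
)

```text
clock: 25.6
tool_pos: [0.4702, 0.3177, 0.2188]
eef_rot: [0.686, 0.728, 0.003, -0.002]
contact_force: [-0.6, 0.0, 0.1]
opening: 0.336
finger_force: 0.0
```

send_rows(
  motion=[
    {"x": 0,"y": 0,"z": 0,"rx": 0,"ry": 0,"rz": 0,"jaw": 3},
    {"x": 0,"y": 0,"z": 0,"rx": 0,"ry": 0,"rz": 0,"jaw": 3},
    {"x": 0,"y": 0,"z": 0,"rx": 0,"ry": 0,"rz": 0,"jaw": 3},
    {"x": 0,"y": 0,"z": 0,"rx": 0,"ry": 0,"rz": 0,"jaw": 3},
    {"x": 0,"y": 0,"z": 0,"rx": 0,"ry": 0,"rz": 0,"jaw": 3},
  ],
)

```text
clock: 26.1
tool_pos: [0.4725, 0.308, 0.2183]
eef_rot: [0.69, 0.723, -0.0, 0.0]
contact_force: [0.0, 0.1, 0.2]
opening: 0.342
finger_force: 0.0
```

Run:
```python
from plant import *
from h import *
s=get_state();show(s)
d=snapshot("side");t=snapshot("top")
a=cv2.cvtColor(d["img"],4)[90:360,130:400];b=cv2.cvtColor(t["img"],4)[100:300,20:280]
a=cv2.resize(a,None,fx=1.45,fy=1.45,interpolation=2);b=cv2.resize(b,None,fx=1.5,fy=1.5,interpolation=2)
o=np.zeros((400,790,3),np.uint8);o[:a.shape[0],:a.shape[1]]=a;o[:b.shape[0],395:395+b.shape[1]]=b;cv2.imwrite("pics/s5.png",o)
```

```text
t 26.1 pos [0.4725 0.308  0.2183] yawx 1.617 tz [-0. -0. -1.] F [0.  0.1 0.2] M [-0.06  0.05  0.02] open 30.1 ff 0.0 q [-0.84  0.67  0.31  1.8  -0.29  0.71 -0.33]
```

View pics/s5.png

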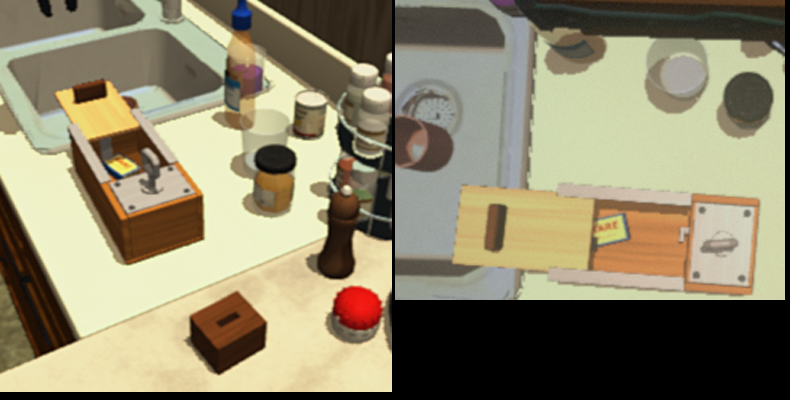

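The lid is fully open: the handle is now at top-crop (495,228), about 119 mm from where it started, and it came up against the stop. The matches are visible, the key is still in the lock, and nothing around it has moved.

```bash
python3 -c "
from plant import *
print(finish_job())"
```

```text
the job is handed in; nothing more can be done
None
```

The job is handed in: the key went fully home and was turned about 1.47 rad clockwise, then left in the lock; the lid was slid to its stop and nothing around it was disturbed, in about 26 s of robot time.

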